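# Nip up the eye screw of a mould press with a tommy bar

### The arm

A 6-joint arm with a two-finger parallel gripper is mounted at the origin on the work surface. World frame = base frame: x ahead of the robot, y to its left, z up, the work surface at z = 0. Lengths are in m, angles in rad, forces in N, time in s.
With the tool pointing down it reaches from about 0.275 to 0.75 m from the base axis. Payload 10.2 kg.
Tool frame: the origin (TCP) lies on the centre line of the jaws, within the pads' length; the fingertips stand 22 mm ahead of it and the grasp point (between the pads) lies 3 mm ahead of it (r.finger_overhang is the distance from the TCP to the fingertips, in m); z points along the fingers, x is the direction in which the jaws open and shut, and the axes are right-handed (so a half turn about z gives the same grasp; the last joint's range is limited). The gripper opens to 85 mm and grips with 20 to 120 N. Pads are 22 mm wide; open, the fingers measure 114 mm over their backs; the gripper's body (76 mm by 85 mm) begins 54 mm behind the grasp point. The pads swing forward as they close: fully open they stand 13 mm farther back than shut.
Start: joints at [-0.223, 0.313, 1.498, -0, 1.331, -0.223], TCP at [0.525, -0, 0.232] pointing down, gripper open.
Joint ranges: [-2.94, 2.94], [-0.97, 2.17], [0.19, 2.56], [-1.23, 4.37], [0.02, 3.11], [-2.88, 2.88]. Speed limits (rad/s): [2.39, 2.39, 3.01, 3.14, 3.14, 3.14].

### API

Orientations are given as a unit quaternion [x, y, z, w].
In Python, from workcell import r gives the robot as it stands. The module is installed in compiled form; this text tells all that it offers.
- The arm moves only by the shell command python3 -m handwheel 'ROWS' [FORCE]. ROWS is a JSON object of lists of equal length, an entry for each row: "translation": the shift along the tool's x, y, z each as a share of 120 mm, from -1 to 1, a list of three; "spin": the turn about the tool's z as a share of pi/4 rad, from -1 to 1; "claw": the closure in counts, from 0 (fully open) to 255 (shut). A call has exactly 5 rows; each row shifts and turns the commanded pose from where the row before left it, along the tool's axes as they then stand; what a row does not reach is not made up. A row lasts 1/8 s, in which the tool goes at most 62.5 mm and 10.7 degrees, less where a joint would pass 70% of its speed; a pose out of reach is approached as far as the arm can. A call with a number of a shift or a turn outside -1 to 1 is refused whole. A call with a gripper value outside its range is refused whole. The fingers move at their own pace and stop on an object; FORCE is the grip in N (left out, the last holds). Time passes only in rows, so rows that do not move let the fingers close, or fill a call up. It gives the time, the measured TCP pose, the force and the opening at its end, in the units of the state.
- r.read_state(): the state, without advancing time (a new reading comes with each control period).
- r.read_camera(name): name is "scene" or "side" or "wrist"; returns a dict with "color" (384x512x3 uint8, blue, green, red), "fx", "fy", "cx", "cy" (pixels), "view" (4x4, takes a point from world to camera coordinates). Camera axes: x right, y up, looking along -z (the intrinsics and any distortion apply to the point x, -y, -z); pixel columns grow to the right and rows downward; lengths in m; the calibration is good to about 2 mm. A picture is of the moment at which its call begins. There is no depth.
- r.close_job(): hands the job in, once; it reports no verdict.
The state is a dict: "t": time; "joints": joint angles; "dq": joint speeds; "effort": joint torques, N m; "ee_pos": TCP position; "tcp_rot": TCP orientation; "wrist_force": force on the tool from outside, world axes, zero at the start; "torque": the same for the moment, N m; "finger_gap": finger opening in m.
Only numpy, scipy, OpenCV 4.12 (cv2) and the standard library are available. Lean on these libraries where they do the work, as an engineer would, in place of code of your own. Each camera call takes 0.05 s, during which the arm holds its last target.

### The job

Close the plaster mould in the little green press: take the steel bar from its wooden rest, slide it through the loop of the press's eye screw and use it as a lever to turn the screw clockwise (seen from above) until it comes up firm on the mould, then nip it about 8 degrees further, no more, or the plaster cracks. Then draw the bar out and lay it back in the two V notches of its rest, centred as it was. Turn the eye only with the bar, never with the gripper, do not force the bar against the press, and leave the pots and tools around it alone.

Things in the scene. Friction and masses are not known exactly. Their poses are not given: they have to be found in the camera images.
- bar: plain round steel tommy bar, 10 mm diameter, 200 mm long, round ends, 120 g. Origin at its middle, x axis along its length (either end may be used). At the start it lies level in the V notches of the rest, its axis 43 mm above the table.
- rest: fixed wooden rest: base 170 x 60 x 8 mm with two V-notched cheeks, 12 mm thick, at x = +-70 mm. Origin at the centre of the underside, on the table; x runs along the bar. V sides at 45 degrees, bottom of the V 36 mm up, horn tips 53 mm high and 34 mm apart; a bar lying in it has its axis 43 mm above the table, over the origin. Between the cheeks there is only the base.
- press: fixed bench press, base 110 x 160 mm; origin at the centre of its underside on the table, z up. Two posts at y = +-64 mm carry a green crossbar (34 x 155 mm, top 120 mm above the table, post nuts to 128 mm) over a white plaster mould in two halves. The eye screw stands up through the middle of the crossbar, above the origin.
- eye (a point): centre of the eye screw's loop, 166 mm above the table: a steel ring standing upright, bore 13 mm, ring bar 12 mm thick, 37 mm outside, its lowest point 27 mm above the crossbar. The bore runs level along this point's x axis (enter from either side); z is up and is the axis the screw turns on.
- eyehead: the eye screw's head (loop and shank), origin on its axis at the crossbar's top. Clockwise from above tightens. The bar has 1.5 mm of play in the bore and swings about 0.5 rad (28 degrees) either way before it wedges and turns the eye. It starts loose, 0.4 to 1.0 rad short of firm; where firm comes cannot be seen and differs each time. It stays where it is left.
- foot (a joint): how far the screw's foot, the steel disc on the mould, has squeezed its disc springs, m: 0 until the screw comes up firm, then 2 mm per rad of turn (8 degrees: 0.28 mm), too little to see or to measure well: feel it. Torque about the screw's axis: 0.06 N m running loose; at firm it steps up to about 0.22, and each further 0.1 rad adds 0.12 N m.
- bowl: loose terracotta bowl, 110 mm wide, 50 mm high, beyond the press and rest; origin at its foot. Leave alone.
- beaker: loose white beaker, 72 mm wide, 85 mm high, at the left; origin at its foot. Leave alone.
- jar: loose glass jar with a white lid, 70 mm wide, 80 mm high, at the left; origin at its foot. Leave alone.
- prop: loose square grey kiln prop, 35 x 35 x 70 mm, standing between the press, the rest and the robot; origin at its foot. Leave alone.
- spoon: loose wooden spoon lying at the right. Leave alone.
- batt: loose small wooden board 90 x 60 x 12 mm lying at the right. Leave alone.
Not all that is in view belongs to the job. Leave any pink look-alike of the press alone.

How it is judged:
On the way, in this order (a step that is already met when the one before it is completed fails the run):
1. the bar is through the loop of the eye (x of eye in the frame of bar between -0.092 and 0.092 m and y of eye in the frame of bar between -0.009 and 0.009 m and z of eye in the frame of bar between -0.009 and 0.009 m), for 0.2 s.
2. with the bar in the loop, the screw is turned at least 0.05 rad (3 degrees) beyond firm (value of joint foot above 0.0001 m and x of eye in the frame of bar between -0.1 and 0.1 m and y of eye in the frame of bar between -0.009 and 0.009 m and z of eye in the frame of bar between -0.009 and 0.009 m), for 0.1 s.
At the end, for the whole second after the job is handed in: The eye screw stands at least 0.05 rad beyond firm (foot at 0.1 mm or more); the bar lies still in both V notches of its rest, within 25 mm of centred along its length, within 6 mm sideways and 5 mm in height of its seat, parallel to the rest within 0.08 rad (value of joint foot above 0.0001 m and x of bar in the frame of rest between -0.025 and 0.025 m and y of bar in the frame of rest between -0.006 and 0.006 m and z of bar in the frame of rest between 0.038 and 0.048 m and angle between the x axis of bar and the x axis of rest, either way round below 0.08 rad and linear speed of bar below 0.02 m/s); the robot touches nothing.
It fails at once if the screw is overtightened: more than 0.3 rad (17 degrees) beyond firm (value of joint foot above 0.0006 m).
It fails at once if the gripper touches the eye (over 2 N) (contact force between the fingers and eyehead above 2 N).
It fails at once if a pot, jar or tool around the work is moved by more than 30 mm (distance of any of bowl, beaker, jar, prop, spoon, batt from where it was at the start of the episode above 0.03 m).
It fails at once if the bar is forced against the press or its eye with over 75 N (about 1.5 times what the nip needs) (contact force between bar and press above 75 N).
It also fails if it takes over 72 s, if anything falls off the work surface, if the arm or the gripper's body presses on something with over 40 N, if the wrist force passes 120 N, or if a joint passes its speed limit or range.

## Working session

There is one attempt and no reset: what is moved stays moved. The work goes in short steps, Python scripts to look and compute and a shell command to move; the robot and the scene stay as the last step left them, time stands still between calls to the robot, and variables do not carry over. Pictures are saved under pics/ and viewed, and the job is handed in when it is done.

```bash
mkdir -p pics; cat > h.py <<'E'
from workcell import r
import cv2,numpy as np
def snap(n,f):
    c=r.read_camera(n); cv2.imwrite('pics/'+f,c['color']); 
    np.savez('pics/'+f+'.npz',**{k:c[k] for k in('fx','fy','cx','cy','view')}); 
    return c
E
python3 - <<'E'
from h import *
for n in('scene','side','wrist'):
    c=snap(n,n+'0.png'); print(n,[c[k] for k in c if k!='color'])
print(r.read_state(), r.finger_overhang)
E
```

```text
scene [396.8499758846932, 396.8499758846932, 257.0501552378319, 191.1214112931928, array([[-0.4185951 ,  0.90811936,  0.00986739,  0.26152218],
       [-0.61928935, -0.29337316,  0.72829451,  0.20507383],
       [ 0.66427317,  0.29874975,  0.68519321, -1.49052661],
       [ 0.        ,  0.        ,  0.        ,  1.        ]])]
side [418.5620510016859, 418.5620510016859, 256.3121191763234, 188.76308647489935, array([[ 0.98191458, -0.18814943,  0.02106045, -0.50025362],
       [ 0.09982294,  0.60903081,  0.78683979, -0.10541782],
       [-0.16086992, -0.77050714,  0.61679787, -1.20809027],
       [ 0.        ,  0.        ,  0.        ,  1.        ]])]
wrist [274.2946182224303, 274.2946182224303, 259.82472177754823, 191.49776293249252, array([[ 9.99999513e-01,  5.93605266e-04, -7.88206714e-04,
        -5.24533305e-01],
       [-7.88433531e-04,  9.60999025e-01, -2.76550632e-01,
         3.64559416e-02],
       [ 5.93303973e-04,  2.76551119e-01,  9.60999025e-01,
        -3.77260752e-01],
       [ 0.00000000e+00,  0.00000000e+00,  0.00000000e+00,
         1.00000000e+00]])]
{'t': 0.15, 'joints': array([-2.23396866e-01,  3.13308450e-01,  1.49823800e+00, -2.40969966e-05,
        1.33101710e+00, -2.23386338e-01]), 'dq': array([-0.00100743, -0.00116764, -0.00148106, -0.00031061,  0.00194461,
        0.00042198]), 'effort': array([ 1.79854873e-03, -4.12368500e+01, -2.59796566e+01, -1.57318855e-04,
        3.17765021e-03, -3.62555340e-05]), 'ee_pos': array([5.24809555e-01, 2.66400658e-05, 2.31782456e-01]), 'tcp_rot': array([ 9.99999882e-01, -2.39659341e-06, -4.75978784e-04, -9.61338495e-05]), 'wrist_force': array([0.42572497, 0.59172607, 0.1144179 ]), 'torque': array([-0.010531  ,  0.02867725,  0.01883979]), 'finger_gap': 0.08519885654933836} 0.022
```

View pics/scene0.png

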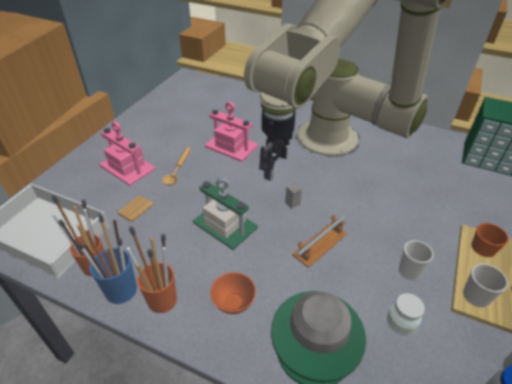

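View pics/side0.png

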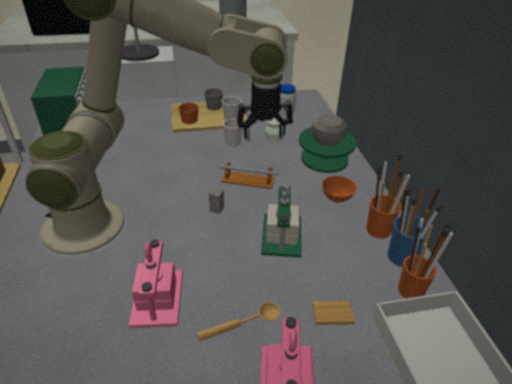

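View pics/wrist0.png

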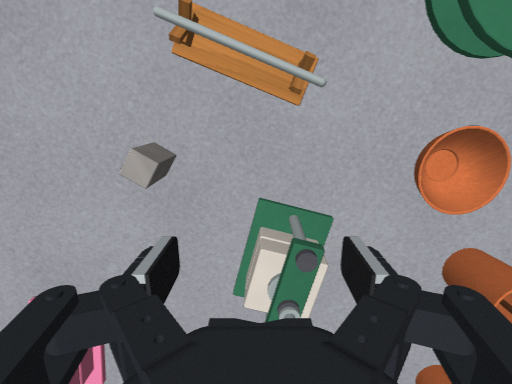

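```bash
python3 - <<'E'
import cv2
a=cv2.imread('pics/scene0.png');b=cv2.imread('pics/side0.png')
cv2.imwrite('pics/sc_press.png',cv2.resize(a[165:255,180:270],None,fx=6,fy=6,interpolation=cv2.INTER_CUBIC))
cv2.imwrite('pics/sd_press.png',cv2.resize(b[175:265,240:330],None,fx=6,fy=6,interpolation=cv2.INTER_CUBIC))
cv2.imwrite('pics/sc_rest.png',cv2.resize(a[200:275,275:365],None,fx=6,fy=6,interpolation=cv2.INTER_CUBIC))
E
```

```text
(no output)
```

View pics/sc_press.png

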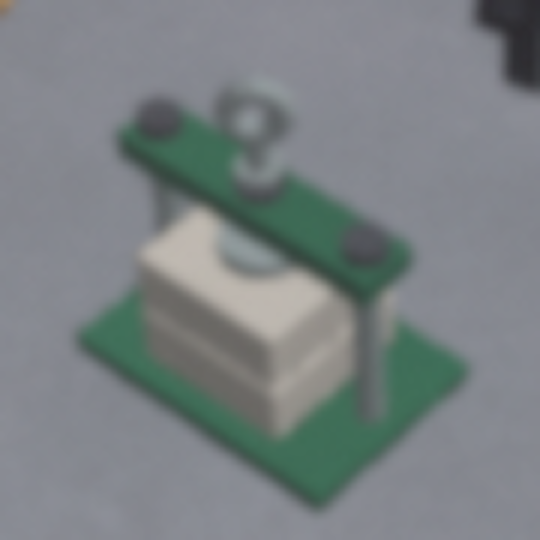

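View pics/sd_press.png

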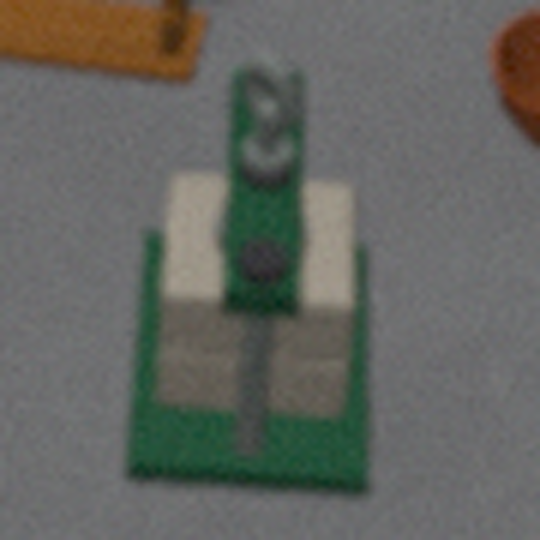

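View pics/sc_rest.png

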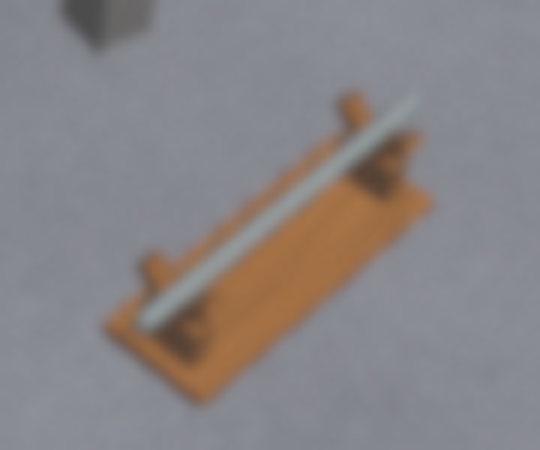

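```bash
cat >> h.py <<'E'
def load(f): return dict(np.load('pics/'+f+'.npz'))
def proj(c,P):
    P=np.atleast_2d(P); p=P@c['view'][:3,:3].T+c['view'][:3,3]
    return np.c_[c['cx']+c['fx']*p[:,0]/-p[:,2], c['cy']-c['fy']*p[:,1]/-p[:,2]]
def ray(c,uv,z):
    d=np.array([(uv[0]-c['cx'])/c['fx'],-(uv[1]-c['cy'])/c['fy'],-1.]); R=c['view'][:3,:3]
    o=-R.T@c['view'][:3,3]; d=R.T@d
    return o+d*(z-o[2])/d[2]
E
python3 - <<'E'
from h import *
from scipy.optimize import least_squares as ls
S,D,W=load('scene0.png'),load('side0.png'),load('wrist0.png')
for c,uvs in((W,[(157,12),(323,82)]),(S,[(275+147/6,200+322/6),(275+417/6,200+100/6)]),(D,[(220,166.5),(277,173)])):
    a,b=[ray(c,u,.043) for u in uvs]; print('bar',a,b,(a+b)/2,np.linalg.norm(a-b),np.arctan2(*(b-a)[[1,0]]))
for c,u in((S,(233,249.7)),(S,(193.7,221.7)),(S,(257.8,226.7)),(D,(261.3,254.2)),(D,(301.7,256.7)),(W,(262,199)),(W,(333,216)),(W,(235,295))): print('base',ray(c,u,0.0))
for c,u in((S,(206.7,183.7)),(S,(241.2,204.7)),(D,(283.8,217.5)),(W,(306,261))): print('nut',ray(c,u,.128))
for c,u in((S,(222.2,185.3)),(D,(285.3,190.8))): print('eye',ray(c,u,.166))
print('prop top',ray(W,(155,150),.07),'foot')
E
```

```text
bar [0.4163679 0.1711417 0.043    ] [0.59526636 0.10254797 0.043     ] [0.50581713 0.13684483 0.043     ] 0.1915978991322505 -0.36613440658568125
bar [0.59413841 0.10725285 0.043     ] [0.41522376 0.1776719  0.043     ] [0.50468108 0.14246237 0.043     ] 0.1922740088956532 2.76662414850981
bar [0.41911121 0.16931653 0.043     ] [0.59673837 0.10366787 0.043     ] [0.50792479 0.1364922  0.043     ] 0.18937041409705016 -0.3540164658824577
base [ 0.62659636 -0.07228778  0.        ]
base [ 0.58326174 -0.22484051  0.        ]
base [ 5.20476053e-01 -4.56598751e-02  1.11022302e-16]
base [ 0.48537597 -0.19755004  0.        ]
base [ 0.59114793 -0.22492154  0.        ]
base [ 0.5276584  -0.04861351  0.        ]
base [ 0.6306084  -0.07436259  0.        ]
base [ 0.48532956 -0.20816092  0.        ]
nut [ 0.54040638 -0.1942174   0.128     ]
nut [ 0.57302066 -0.07113171  0.128     ]
nut [ 0.53933042 -0.20034497  0.128     ]
nut [ 0.57081587 -0.07289676  0.128     ]
eye [ 0.56361027 -0.13070063  0.166     ]
eye [ 0.55549147 -0.14110127  0.166     ]
prop top [0.40936806 0.03000167 0.07      ] foot
```

```bash
python3 -m handwheel '{"translation":[[0.05,0.3,0],[0.05,0.3,0],[0.05,0.3,0],[0.05,0.3,0],[0.0,0.3,0]],"spin":[0,0,0,0,0],"claw":[0,0,0,0,0]}' 60; python3 - <<'E'
from h import *
c=snap('wrist','wrist1.png'); print(r.read_state()['ee_pos'],r.read_state()['t'])
cv2.imwrite('pics/w1z.png',cv2.resize(c['color'][100:300,160:360],None,fx=3,fy=3,interpolation=cv2.INTER_CUBIC))
E
```

```text
t: 0.78
ee_pos: [0.549, -0.1811, 0.2318]
tcp_rot: [1.0, 0.0, -0.0, -0.0]
wrist_force: [0.3, 1.4, -0.1]
finger_gap: 0.0854
[ 0.5486258  -0.185036    0.23150645] 0.825
```

View pics/wrist1.png

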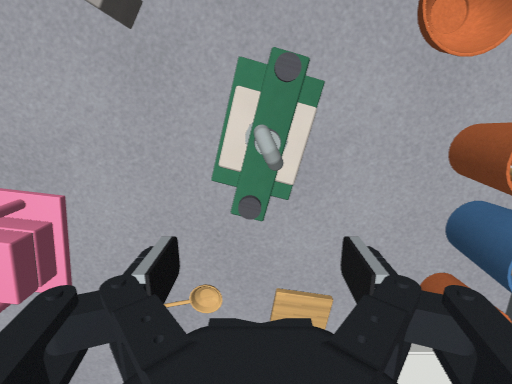

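View pics/w1z.png

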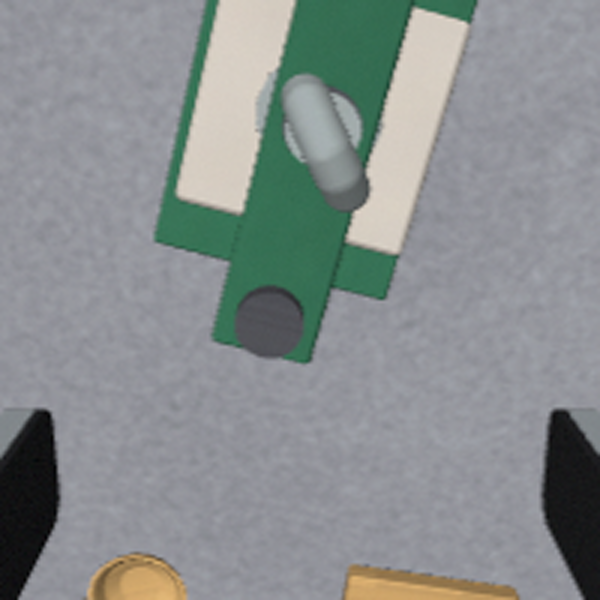

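```bash
cat > ring.py <<'E'
from h import *
def torus(e,psi,n=60,m=24):
    a,b=np.meshgrid(np.linspace(0,2*np.pi,n),np.linspace(0,2*np.pi,m))
    R=12.5e-3;t=6e-3
    y=(R+t*np.cos(b))*np.cos(a); z=(R+t*np.cos(b))*np.sin(a); x=t*np.sin(b)
    return np.c_[(e[0]+x*np.cos(psi)-y*np.sin(psi)).ravel(),(e[1]+x*np.sin(psi)+y*np.cos(psi)).ravel(),(e[2]+z).ravel()]
def outline(img,c,e,psi,box,f,extra=[]):
    x0,y0,x1,y1=box; k=f
    im=cv2.resize(img[y0:y1,x0:x1],None,fx=k,fy=k,interpolation=cv2.INTER_CUBIC)
    p=((proj(c,torus(e,psi))-[x0,y0]+.5)*k).astype(np.int32)
    cv2.polylines(im,[cv2.convexHull(p.reshape(-1,1,2))],True,(0,0,255),1)
    for P in extra: 
        q=((proj(c,P)-[x0,y0]+.5)*k).astype(int); cv2.polylines(im,[q.reshape(-1,1,2)],False,(255,0,255),1)
    return im
E
python3 - <<'E'
from ring import *
W=load('wrist1.png')
f=lambda u,z:ray(W,(160+u[0]/3-.33,100+u[1]/3-.33),z)
a,b=f((304,95),.166),f((348,188),.166)
e=(a+b)/2; print(a,b,e,np.linalg.norm(a-b)); d=a-b; psi=np.arctan2(d[1],d[0])-np.pi/2; print('psi',psi)
for u in((288,66),(249.5,207.5)): print('nut',ray(W,u,.128))
n=(ray(W,(288,66),.128)+ray(W,(249.5,207.5),.128))/2; print(n)
ims=[]
for name,box,k in(('wrist1.png',(240,100,310,170),5),('scene0.png',(195,165,255,215),6),('side0.png',(260,170,310,215),6)):
    ims.append(outline(cv2.imread('pics/'+name),load(name),e,psi,box,k))
H=max(i.shape[0] for i in ims)
cv2.imwrite('pics/ov.png',cv2.resize(np.hstack([cv2.copyMakeBorder(i,0,H-i.shape[0],0,0,cv2.BORDER_CONSTANT) for i in ims]),None,fx=.78,fy=.78))
E
```

```text
[ 0.54979702 -0.12486019  0.166     ] [ 0.56097881 -0.14789591  0.166     ] [ 0.55538791 -0.13637805  0.166     ] 0.02560618529255784
psi 0.45190854668432845
nut [ 0.57196344 -0.07490934  0.128     ]
nut [ 0.53923931 -0.19758381  0.128     ]
[ 0.55560138 -0.13624657  0.128     ]
```

View pics/ov.png

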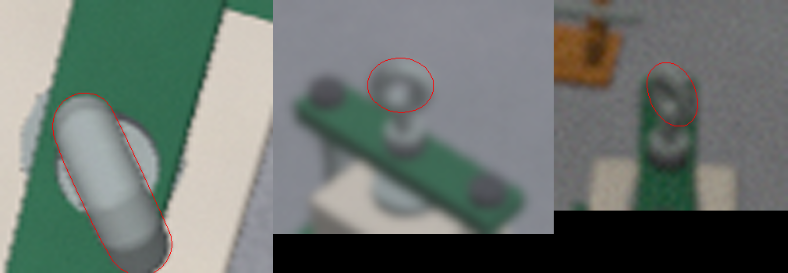

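```bash
python3 -m handwheel '{"translation":[[-0.14,-0.49,0],[-0.14,-0.49,0],[-0.14,-0.49,0],[-0.14,-0.49,0],[-0.14,-0.49,0]],"spin":[0,0,0,0,0],"claw":[0,0,0,0,0]}' 60;  python3 -m handwheel '{"translation":[[0,-0.3,0],[0,0,0],[0,0,0],[0,0,0],[0,0,0]],"spin":[-0.22,-0.22,-0.22,-0.22,-0.22],"claw":[0,0,0,0,0]}';python3 -m handwheel '{"translation":[[0,0,0],[0,0,0],[0,0,0],[0,0,0],[0,0,0]],"spin":[-0.22,-0.216,0,0,0],"claw":[0,0,0,0,0]}'; python3 - <<'E'
from h import *
c=snap('wrist','wrist2.png'); s=r.read_state();print(s['ee_pos'],s['t'],s['joints'],s['tcp_rot'])
E
```

```text
t: 1.45
ee_pos: [0.464, 0.1158, 0.2322]
tcp_rot: [1.0, -0.0, 0.0, -0.0]
wrist_force: [1.5, -0.5, 0.8]
finger_gap: 0.0855
t: 2.08
ee_pos: [0.4648, 0.1501, 0.232]
tcp_rot: [0.907, 0.421, -0.0, -0.0]
wrist_force: [0.0, -0.4, 0.6]
finger_gap: 0.0851
t: 2.7
ee_pos: [0.465, 0.15, 0.2322]
tcp_rot: [0.824, 0.567, -0.0, -0.0]
wrist_force: [0.1, 0.5, -0.4]
finger_gap: 0.0854
[0.46498109 0.15001788 0.23218172] 2.75 [ 7.17249156e-02  2.32579770e-01  1.60335948e+00  4.08387717e-05
  1.30571093e+00 -1.13324099e+00] [ 8.23934124e-01  5.66685590e-01 -1.48316893e-05 -3.15547916e-05]
```

View pics/wrist2.png

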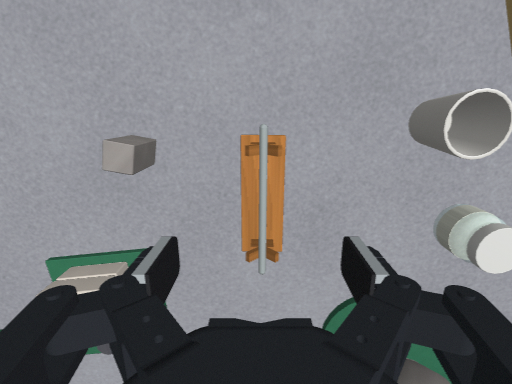

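```bash
python3 - <<'E'
from h import *
from scipy.spatial.transform import Rotation as Ro
W=load('wrist2.png'); img=cv2.imread('pics/wrist2.png')
a,b=ray(W,(263.5,125.5),.043),ray(W,(262.3,273),.043)
print(a,b,(a+b)/2,np.linalg.norm(a-b),np.arctan2(*(b-a)[[1,0]]))
R=Ro.from_quat([.8239,.56669,0,0]).as_matrix(); p=np.array([.465,.15,.2322])
u=(b-a)/np.linalg.norm(b-a); g=(a+b)/2-u*.045
print('grasp',g,'tool delta',R.T@(g+[0,0,.004]-p)/.12, R[:,1],R[:,0])
# rest base corners z=.0 /.008
for uv in((241,136),(286,136),(283,253),(242,251)): print(ray(W,uv,.008))
cv2.imwrite('pics/w2z.png',cv2.resize(img[110:290,220:300],None,fx=3,fy=3))
E
```

```text
[0.41455437 0.17333155 0.043     ] [0.59768171 0.10224152 0.043     ] [0.50611804 0.13778654 0.043     ] 0.1964418801591185 -0.3702927177615793
grasp [0.46416807 0.15407151 0.043     ] tool delta [ 0.0292047  -0.01861028  1.54333333] [ 0.93383963 -0.35769198  0.        ] [0.35769198 0.93383963 0.        ]
[0.41817558 0.14101823 0.008     ]
[0.43921562 0.19596164 0.008     ]
[0.59823807 0.13515054 0.008     ]
[0.57347568 0.07973552 0.008     ]
```

View pics/w2z.png

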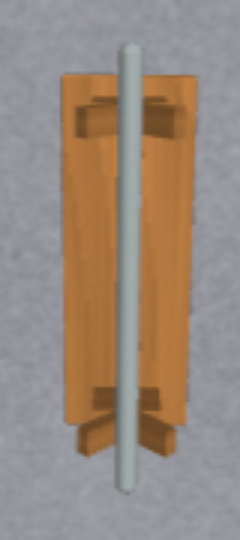

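```bash
python3 -m handwheel '{"translation":[[0.03,0.005,0.3],[0,0,0.4],[0,0,0.4],[0,0,0.35],[0,0,0.1]],"spin":[0,0,0,0,0],"claw":[0,0,0,0,0]}' 60;  python3 -m handwheel '{"translation":[[0,0,0],[0,0,0],[0,0,0],[0,0,0],[0,0,0]],"spin":[0,0,0,0,0],"claw":[120,255,255,255,255]}' 80;python3 -m handwheel '{"translation":[[0,0,0],[0,0,0],[0,0,0],[0,0,0],[0,0,0]],"spin":[0,0,0,0,0],"claw":[255,255,255,255,255]}'; python3 - <<'E'
from h import *
c=snap('side','side3.png'); s=r.read_state();print(s['ee_pos'],s['t'],s['joints'],s['tcp_rot'],s['wrist_force'],s['finger_gap'])
cv2.imwrite('pics/s3z.png',cv2.resize(c['color'][80:220,180:320],None,fx=4,fy=4))
E
```

```text
t: 3.38
ee_pos: [0.4658, 0.153, 0.0444]
tcp_rot: [0.824, 0.567, -0.002, -0.001]
wrist_force: [0.3, 0.2, 1.1]
finger_gap: 0.0852
t: 4.0
ee_pos: [0.4679, 0.1532, 0.0482]
tcp_rot: [0.823, 0.567, 0.001, 0.001]
wrist_force: [1.6, -2.7, 20.3]
finger_gap: 0.0003
t: 4.62
ee_pos: [0.4682, 0.1532, 0.0483]
tcp_rot: [0.823, 0.567, 0.002, 0.001]
wrist_force: [-3.7, -1.6, 19.3]
finger_gap: 0.0
[0.46820131 0.15318713 0.04828269] 4.675 [ 7.79860263e-02  4.77081539e-01  1.80310287e+00 -2.83883182e-04
  8.57592055e-01 -1.12833149e+00] [0.82349386 0.56732196 0.00159705 0.00104968] [-3.41493363 -1.24436171 18.88749783] 0.0004259866194082242
```

View pics/s3z.png

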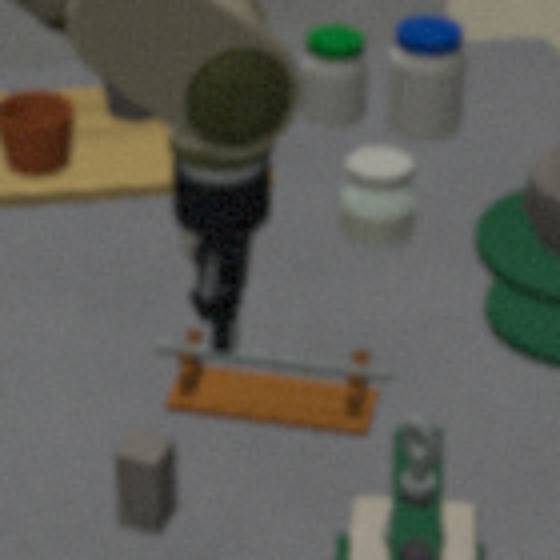

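```bash
python3 - <<'E'
from h import *
c=snap('wrist','wrist3.png');
d=snap('scene','scene3.png'); cv2.imwrite('pics/sc3z.png',cv2.resize(d['color'][170:290,250:380],None,fx=5,fy=5,interpolation=cv2.INTER_CUBIC))
s=r.read_state();print(s['ee_pos'],s['wrist_force'],s['torque'])
E
```

```text
[0.46821662 0.1531564  0.04828309] [-3.27672906 -1.33981114 19.62890842] [-0.20827969  0.54581555 -0.02850167]
```

View pics/wrist3.png

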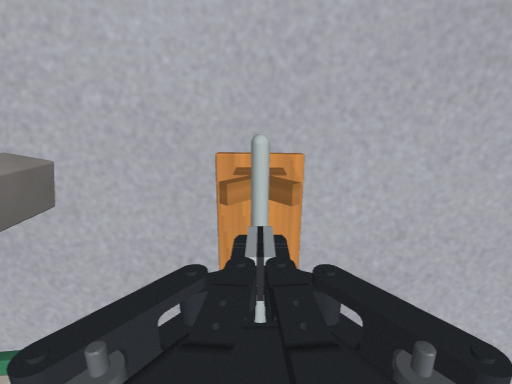

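View pics/sc3z.png

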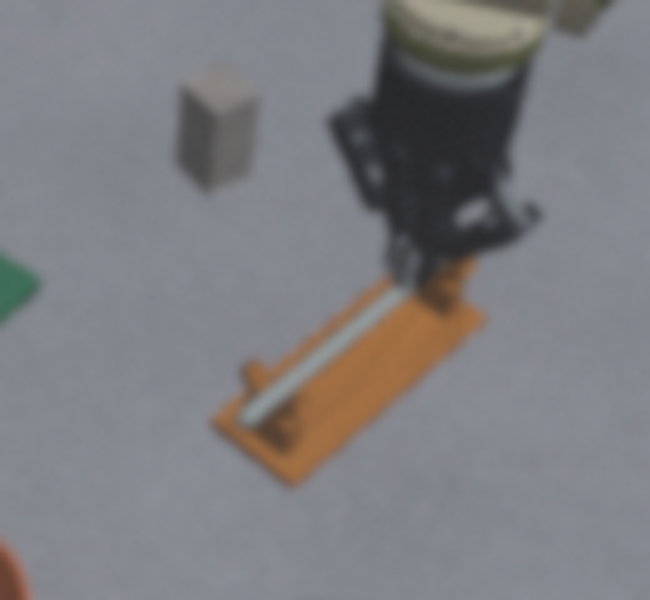

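```bash
python3 - <<'E'
from h import *
from scipy.spatial.transform import Rotation as Ro
s=r.read_state();R=Ro.from_quat(s['tcp_rot']).as_matrix();p=s['ee_pos']
for n in('wrist3.png','scene3.png','side3.png'):
    c=load(n); im=cv2.imread('pics/'+n)
    for z,col in((0,(255,0,0)),(.003,(0,255,255)),(.022,(0,0,255))):
        q=proj(c,np.array([p+R@[x,y,z] for x,y in((-.0,-.011),(0,.011))])); print(n,z,q.round(1).tolist())
        cv2.line(im,tuple(int(v) for v in q[0].round()),tuple(int(v) for v in q[1].round()),col,1)
    b=np.array([.5061,.1378,.043]);u=np.array([np.cos(-.368),np.sin(-.368),0])
    q=proj(c,[b-.1*u,b-.042*u,b+.1*u]); print('bar',q.round(1).tolist())
    x0,y0,k={'w':(190,120,5),'s':(240,90,6)}[n[0]] if n[:2]!='sc' else (300,190,6)
    if n[:2]=='si': x0,y0=200,120
    cv2.imwrite('pics/z'+n,cv2.resize(im[y0:y0+100,x0:x0+130],None,fx=k,fy=k,interpolation=cv2.INTER_CUBIC))
print(s['torque'],p)
E
```

```text
wrist3.png 0 [[261.0, 224.1], [261.0, 259.6]]
wrist3.png 0.003 [[261.0, 222.0], [260.9, 257.0]]
wrist3.png 0.022 [[260.9, 210.4], [260.8, 242.2]]
bar [[260.2, 134.6], [259.8, 236.3], [258.9, 415.0]]
scene3.png 0 [[333.4, 223.2], [328.5, 227.3]]
scene3.png 0.003 [[333.3, 223.9], [328.4, 228.0]]
scene3.png 0.022 [[332.3, 228.5], [327.5, 232.6]]
bar [[343.4, 215.7], [330.8, 226.2], [296.8, 254.4]]
side3.png 0 [[232.2, 166.2], [238.8, 167.0]]
side3.png 0.003 [[232.2, 167.0], [238.8, 167.7]]
side3.png 0.022 [[232.3, 171.7], [238.8, 172.4]]
bar [[217.9, 165.9], [235.1, 168.0], [277.9, 173.3]]
[-0.20827969  0.54581555 -0.02850167] [0.46821662 0.1531564  0.04828309]
```

View pics/zwrist3.png

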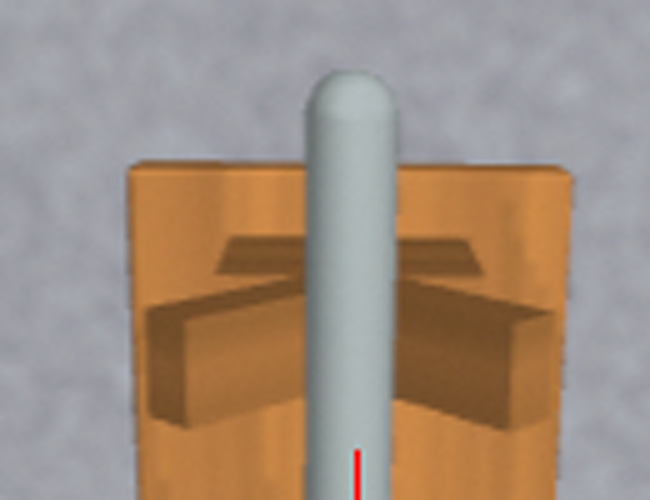

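View pics/zside3.png

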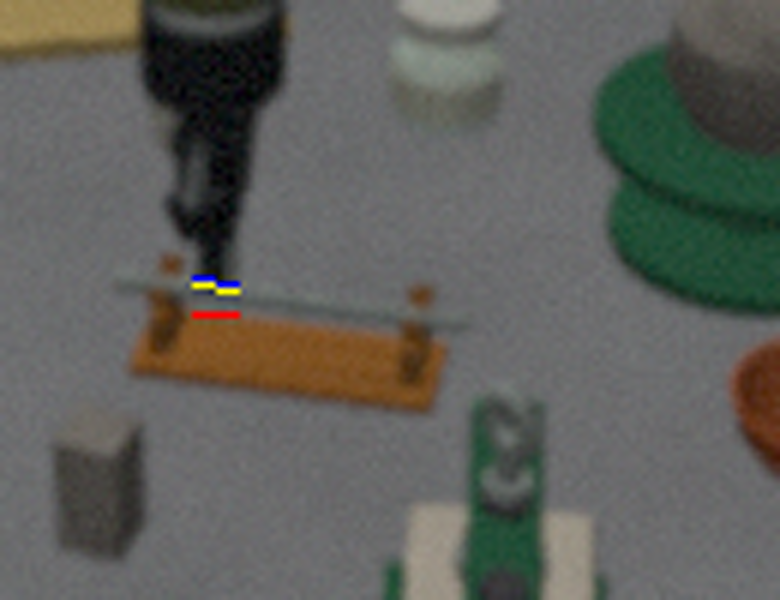

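View pics/zscene3.png

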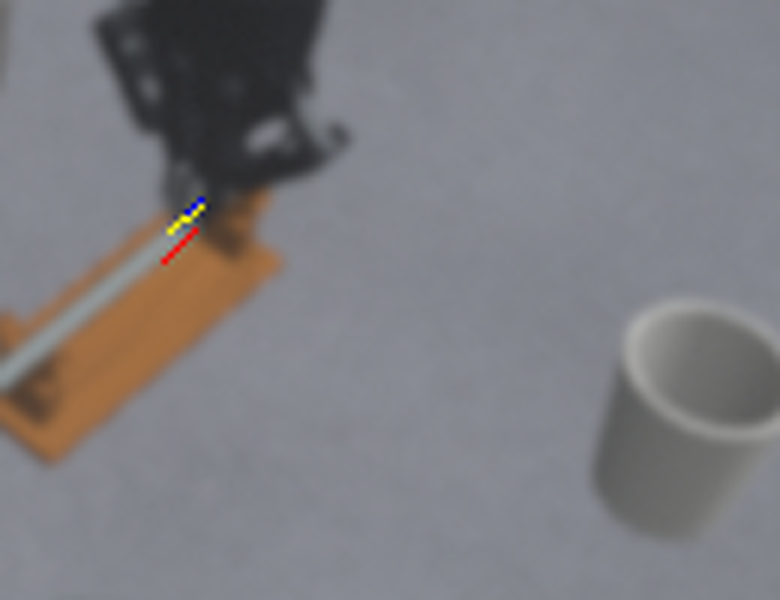

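```bash
python3 -m handwheel '{"translation":[[0,0,-0.2],[0,0,-0.2],[0,0,0],[0,0,0],[0,0,0]],"spin":[0,0,0,0,0],"claw":[255,255,255,255,255]}' ;  python3 - <<'E'
from h import *
from scipy.spatial.transform import Rotation as Ro
s=r.read_state();R=Ro.from_quat(s['tcp_rot']).as_matrix();p=s['ee_pos'];print(p,s['finger_gap'],s['wrist_force'])
for n in('side','scene'):
    c=snap(n,n+'4.png'); im=c['color']
    for z,col in((0,(255,0,0)),(.022,(0,0,255))):
        q=proj(c,np.array([p+R@[x,y,z] for x,y in((-.0,-.011),(0,.011))]))
        cv2.line(im,tuple(int(v) for v in q[0].round()),tuple(int(v) for v in q[1].round()),col,1)
    x0,y0=(200,100) if n=='side' else (270,170)
    cv2.imwrite('pics/z'+n+'4.png',cv2.resize(im[y0:y0+100,x0:x0+130],None,fx=4,fy=4,interpolation=cv2.INTER_CUBIC))
E
```

```text
t: 5.4
ee_pos: [0.4664, 0.1531, 0.0934]
tcp_rot: [0.824, 0.567, -0.001, -0.0]
wrist_force: [-1.1, -0.1, -0.1]
finger_gap: 0.0001
[0.46641026 0.15310064 0.09336029] 0.00012933641598869623 [-1.07013502 -0.0530615  -0.09584198]
```

View pics/zside4.png

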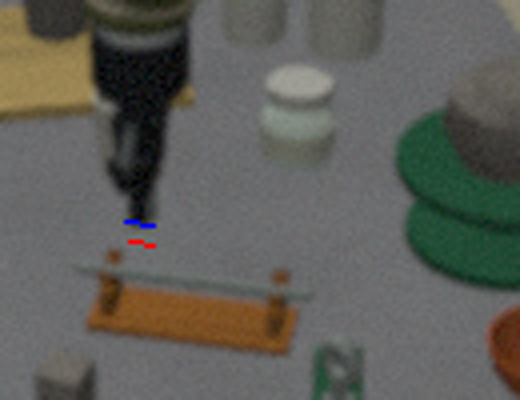

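View pics/zscene4.png

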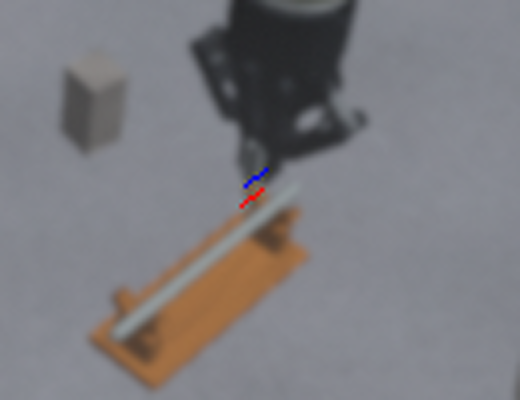

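```bash
python3 -m handwheel '{"translation":[[0,0,0],[0,0,0],[0,0,0],[0,0,0],[0,0,0]],"spin":[0,0,0,0,0],"claw":[0,0,0,0,0]}' ; python3 -m handwheel '{"translation":[[0,0,0.2],[0,0,0.2],[0,0,0.18],[0,0,0],[0,0,0]],"spin":[0,0,0,0,0],"claw":[0,0,0,0,255]}' 60 ; python3 -m handwheel '{"translation":[[0,0,0],[0,0,0],[0,0,0],[0,0,0],[0,0,0]],"spin":[0,0,0,0,0],"claw":[255,255,255,255,255]}' 80
```

```text
t: 6.12
ee_pos: [0.4669, 0.1531, 0.0942]
tcp_rot: [0.824, 0.567, 0.0, 0.0]
wrist_force: [0.7, -0.8, -0.1]
finger_gap: 0.0857
t: 6.75
ee_pos: [0.4673, 0.1532, 0.0254]
tcp_rot: [0.824, 0.567, 0.0, 0.0]
wrist_force: [0.3, 0.4, 0.5]
finger_gap: 0.0695
t: 7.38
ee_pos: [0.467, 0.1531, 0.0249]
tcp_rot: [0.824, 0.567, 0.0, 0.0]
wrist_force: [-1.4, -0.7, 6.3]
finger_gap: 0.0076
```

```bash
python3 -m handwheel '{"translation":[[0,0,-0.1],[0,0,-0.3],[0,0,-0.3],[0,0,0],[0,0,0]],"spin":[0,0,0,0,0],"claw":[255,255,255,255,255]}' 110 ;  python3 - <<'E'
from h import *
from scipy.spatial.transform import Rotation as Ro
s=r.read_state();R=Ro.from_quat(s['tcp_rot']).as_matrix();p=s['ee_pos'];print(p,s['finger_gap'],s['wrist_force'],s['torque'])
for n in('side','scene'):
    c=snap(n,n+'5.png'); im=c['color']
    x0,y0=(190,90) if n=='side' else (270,170)
    cv2.imwrite('pics/z'+n+'5.png',cv2.resize(im[y0:y0+100,x0:x0+130],None,fx=5,fy=5,interpolation=cv2.INTER_CUBIC))
c=snap('wrist','wrist5.png')
E
```

```text
t: 8.0
ee_pos: [0.4663, 0.1531, 0.108]
tcp_rot: [0.824, 0.567, -0.001, -0.0]
wrist_force: [-0.2, -0.4, -1.3]
finger_gap: 0.0064
[0.46632523 0.15309695 0.10803689] 0.006440884565555452 [-0.23819551 -0.44016082 -1.34864267] [0.00723306 0.08036242 0.00964323]
```

View pics/zside5.png

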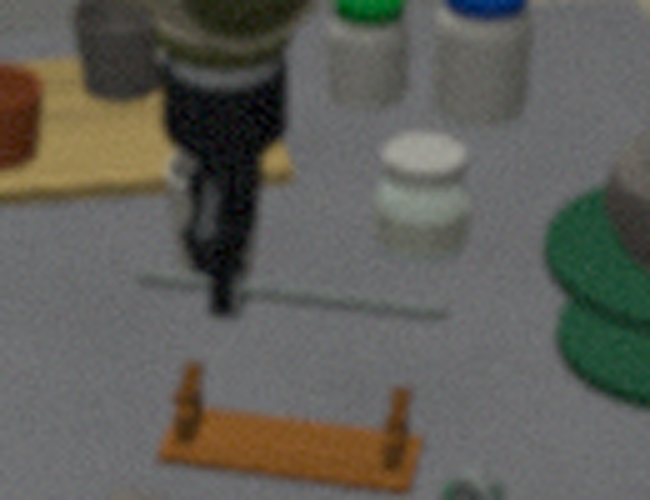

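View pics/zscene5.png

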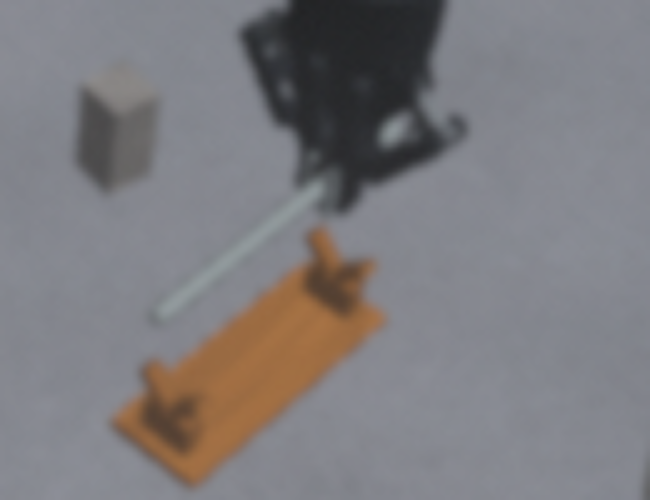

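View pics/wrist5.png

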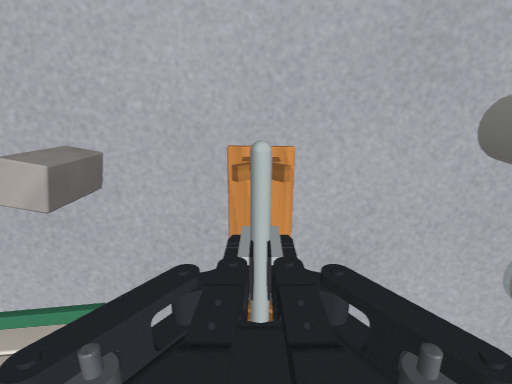

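```bash
cat >> h.py <<'E'
from scipy.spatial.transform import Rotation as Ro
E
python3 - <<'E'
from h import *
s=r.read_state();R=Ro.from_quat(s['tcp_rot']).as_matrix();p=s['ee_pos'];u=R[:,1]
for n,e1,e2 in(('side5.png',(218.4-.4,145.2),(279,152.4)),('scene5.png',(270+160/5-.4,170+315/5-.4),None),('wrist5.png',(261.5,141.5),None)):
    c=load(n)
    for dz in(.012,.018,.024): print(n,dz,proj(c,[p+[0,0,dz]-.058*u,p+[0,0,dz]+.142*u]).round(1).tolist(),e1,e2)
print(u)
E
```

```text
side5.png 0.012 [[216.9, 146.2], [279.0, 153.4]] (218.0, 145.2) (279, 152.4)
side5.png 0.018 [[216.8, 144.6], [279.1, 151.8]] (218.0, 145.2) (279, 152.4)
side5.png 0.024 [[216.7, 143.0], [279.2, 150.1]] (218.0, 145.2) (279, 152.4)
scene5.png 0.012 [[347.9, 196.2], [299.6, 235.2]] (301.6, 232.6) None
scene5.png 0.018 [[348.3, 194.6], [299.8, 233.6]] (301.6, 232.6) None
scene5.png 0.024 [[348.7, 193.0], [300.0, 232.0]] (301.6, 232.6) None
wrist5.png 0.012 [[261.5, 140.0], [260.8, 444.8]] (261.5, 141.5) None
wrist5.png 0.018 [[261.6, 141.3], [260.8, 455.7]] (261.5, 141.5) None
wrist5.png 0.024 [[261.6, 142.8], [260.8, 467.2]] (261.5, 141.5) None
[ 0.93431114 -0.35645357 -0.0018847 ]
```

```bash
python3 - <<'E'
from h import *
S=load('scene0.png');D=load('side0.png')
print([ray(S,u,0).round(3) for u in((206,147),(236,160),(257,146))],[ray(D,u,0).round(3) for u in((130,322),(180,322),(182,270))])
print('eyes',ray(S,(231,107),.166),ray(D,(154,247),.166))
e=np.array([.5555,-.1363]);d=np.array([np.cos(.452),np.sin(.452)])
for L in(.172,.1,.09): print(e-L*d)
E
```

```text
[array([ 0.251, -0.376,  0.   ]), array([ 0.271, -0.244,  0.   ]), array([ 0.166, -0.211,  0.   ])] [array([ 0.147, -0.353,  0.   ]), array([ 0.259, -0.373,  0.   ]), array([ 0.272, -0.217,  0.   ])]
eyes [ 0.21008862 -0.28861015  0.166     ] [ 0.22182701 -0.28782234  0.166     ]
[ 0.40077304 -0.21142368]
[ 0.46554246 -0.17997656]
[ 0.47453822 -0.1756089 ]
```

```bash
python3 -m handwheel '{"translation":[[0,0,-0.35],[0,0,-0.35],[0,0,-0.3],[0,0,0],[0,0,0]],"spin":[-0.209,-0.209,-0.209,-0.209,-0.209],"claw":[255,255,255,255,255]}' 110 ;python3 -m handwheel '{"translation":[[-0.356,-0.26,0],[-0.356,-0.26,0],[-0.356,-0.26,0],[-0.356,-0.26,0],[-0.356,-0.26,0]],"spin":[0,0,0,0,0],"claw":[255,255,255,255,255]}';python3 -m handwheel '{"translation":[[-0.356,-0.26,0],[-0.356,-0.26,0],[0,0,0],[0,0,0],[0,0,0]],"spin":[0,0,0,0,0],"claw":[255,255,255,255,255]}'
python3 - <<'E'
from h import *
s=r.read_state();R=Ro.from_quat(s['tcp_rot']).as_matrix();print(s['ee_pos'],R[:,1],s['finger_gap'],s['joints'],s['wrist_force'],s['torque'])
c=snap('wrist','wrist6.png')
E
```

```text
t: 8.78
ee_pos: [0.4667, 0.1531, 0.2281]
tcp_rot: [0.527, 0.85, -0.0, -0.0]
wrist_force: [-0.0, -0.1, -0.5]
finger_gap: 0.006
t: 9.4
ee_pos: [0.4202, -0.1089, 0.228]
tcp_rot: [0.529, 0.849, -0.0, -0.001]
wrist_force: [1.5, 0.0, -2.7]
finger_gap: 0.0063
t: 10.02
ee_pos: [0.4027, -0.2105, 0.2284]
tcp_rot: [0.528, 0.849, 0.0, -0.0]
wrist_force: [0.5, 0.1, -1.7]
finger_gap: 0.0066
[ 0.40274741 -0.21053116  0.22841698] [ 8.97001344e-01  4.42027793e-01 -1.40020049e-04] 0.006614898645103984 [-7.40494195e-01  1.60173396e-01  1.70259117e+00  5.82433513e-05
  1.27935567e+00 -2.76916529e+00] [ 0.52882793  0.10317418 -1.68386109] [-0.0411658   0.05639918 -0.01775806]
```

View pics/wrist6.png

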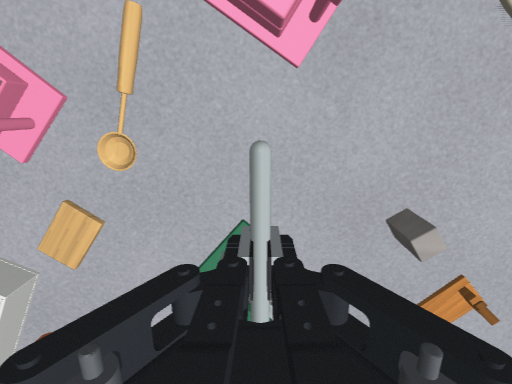

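```bash
python3 -m handwheel '{"translation":[[-0.008,0,0.2],[0,0,0.25],[0,0,0.22],[0,0,0],[0,0,0]],"spin":[0,0,0,0,0],"claw":[255,255,255,255,255]}'
cat > chk.py <<'E'
import sys
from ring import *
tag=sys.argv[1]; e=np.array([.5555,-.1363,.166]) ; psi=float(sys.argv[2]) if len(sys.argv)>2 else .452
s=r.read_state();R=Ro.from_quat(s['tcp_rot']).as_matrix();p=s['ee_pos'];u=R[:,1]
v=e[:2]-p[:2]; print('t',s['t'],'tcp',p.round(4),'yaw',np.arctan2(u[1],u[0]).round(4),'along',(v@u[:2]).round(4),'lat(tool x)',(v@R[:2,0]).round(4),'dz',(e[2]-.018-p[2]).round(4),'F',s['wrist_force'].round(1),'M',s['torque'].round(3),'gap',s['finger_gap'].round(4))
ims=[]
o=p+[0,0,.018]
for n in('scene','side'):
    c=snap(n,n+tag+'.png'); q=proj(c,e)[0].astype(int); x0,y0=q-[38,36]
    bar=[np.array([o-.058*u,o+.142*u])]
    ims.append(np.vstack([cv2.resize(c['color'][y0:y0+55,x0:x0+75],None,fx=5,fy=5,interpolation=cv2.INTER_CUBIC),outline(c['color'],c,e,psi,(x0,y0,x0+75,y0+55),5,bar)]))
cv2.imwrite('pics/chk'+tag+'.png',np.hstack(ims))
E
python3 chk.py 7
```

```text
t: 10.7
ee_pos: [0.4036, -0.2124, 0.1493]
tcp_rot: [0.529, 0.849, -0.0, 0.001]
wrist_force: [-0.9, 0.1, -1.7]
finger_gap: 0.0065Traceback (most recent call last):
  File "chk.py", line 5, in <module>
    v=e[:2]-p[:2]; print('t',s['t'],'tcp',p.round(4),'yaw',np.arctan2(u[1],u[0]).round(4),'along',(v@u[:2]).round(4),'lat(tool x)',(v@R[:2,0]).round(4),'dz',(e[2]-.018-p[2]).round(4),'F',s['wrist_force'].round(1),'M',s['torque'].round(3),'gap',s['finger_gap'].round(4))
                                                                                                                                                                                                                                                    ^^^^^^^^^^^^^^^^^^^^^
AttributeError: 'float' object has no attribute 'round'
```

```bash
sed -i "s/s\['finger_gap'\].round(4)/round(s['finger_gap'],4)/" chk.py; python3 chk.py 7
```

```text
t 10.7 tcp [ 0.4036 -0.2124  0.1493] yaw 0.457 along 0.17 lat(tool x) 0.0013 dz -0.0013 F [-0.9  0.1 -1.7] M [-0.06   0.051  0.021] gap 0.0065
```

View pics/chk7.png

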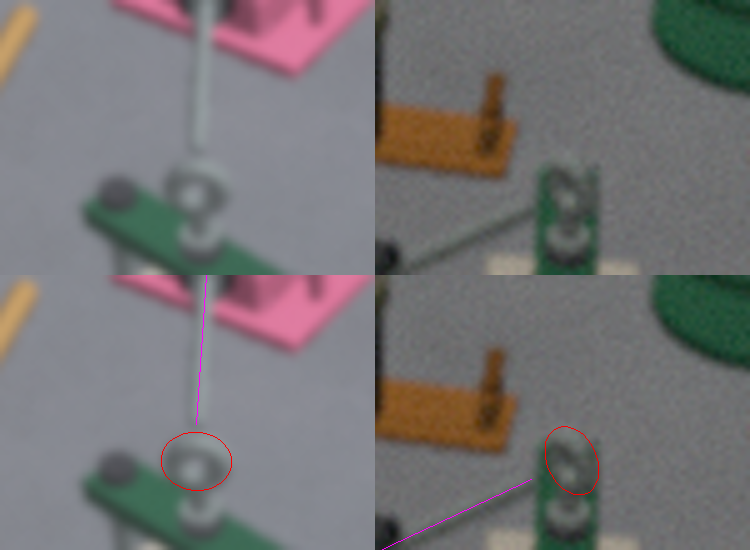

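```bash
python3 - <<'E'
import cv2,numpy as np
a=cv2.imread('pics/scene7.png');b=cv2.imread('pics/side7.png')
# positions of eye
from h import *
S,D=load('scene7.png'),load('side7.png'); e=np.array([.5555,-.1363,.166])
ims=[]
for im,c in((a,S),(b,D)):
    q=proj(c,e)[0]; print(q); x0,y0=(q-[18,18]).astype(int); print(x0,y0)
    z=cv2.resize(im[y0:y0+32,x0:x0+32],None,fx=12,fy=12,interpolation=cv2.INTER_LANCZOS4)
    z=cv2.convertScaleAbs(z,alpha=1.6,beta=-60); ims.append(z)
cv2.imwrite('pics/z7.png',np.hstack(ims))
E
```

```text
[221.79502398 182.81642553]
203 164
[284.85792373 189.66993607]
266 171
```

View pics/z7.png

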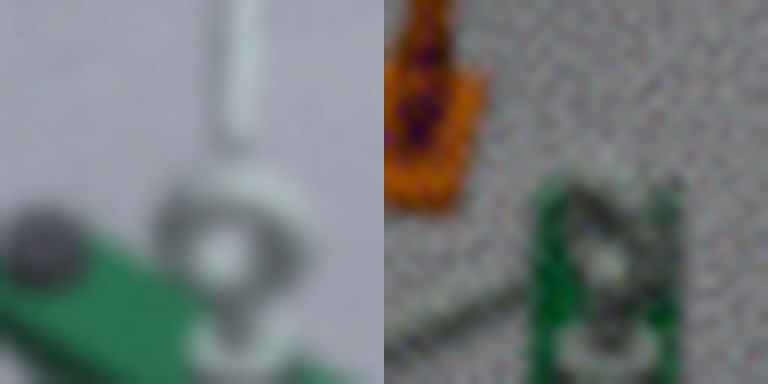

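```bash
python3 -m handwheel '{"translation":[[0,0.05,0],[0,0.05,0],[0,0.05,0],[0,0.04,0],[0,0.04,0]],"spin":[0,0,0,0,0],"claw":[255,255,255,255,255]}'; python3 chk.py 8
```

```text
t: 11.42
ee_pos: [0.4281, -0.2001, 0.1481]
tcp_rot: [0.529, 0.849, 0.0, -0.0]
wrist_force: [-0.3, 0.3, -2.0]
finger_gap: 0.0067
t 11.425 tcp [ 0.4281 -0.2001  0.1481] yaw 0.4564 along 0.1425 lat(tool x) 0.0011 dz -0.0001 F [-0.3  0.3 -2. ] M [-0.07   0.053 -0.029] gap 0.0067
```

View pics/chk8.png

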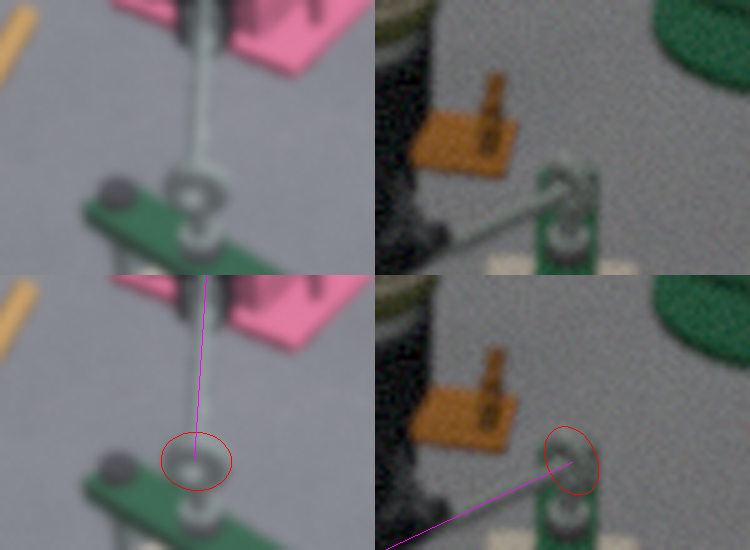

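```bash
python3 -m handwheel '{"translation":[[0,0.04,0],[0,0.04,0],[0,0.04,0],[0,0.04,0],[0,0,0]],"spin":[0,0,0,0,0],"claw":[255,255,255,255,255]}'; python3 chk.py 9
```

```text
t: 12.15
ee_pos: [0.4453, -0.1916, 0.1482]
tcp_rot: [0.529, 0.849, 0.0, 0.0]
wrist_force: [0.6, 0.8, -1.5]
finger_gap: 0.0066
t 12.15 tcp [ 0.4453 -0.1916  0.1482] yaw 0.4567 along 0.1233 lat(tool x) 0.001 dz -0.0002 F [ 0.6  0.8 -1.5] M [0.166 0.018 0.112] gap 0.0066
```

View pics/chk9.png

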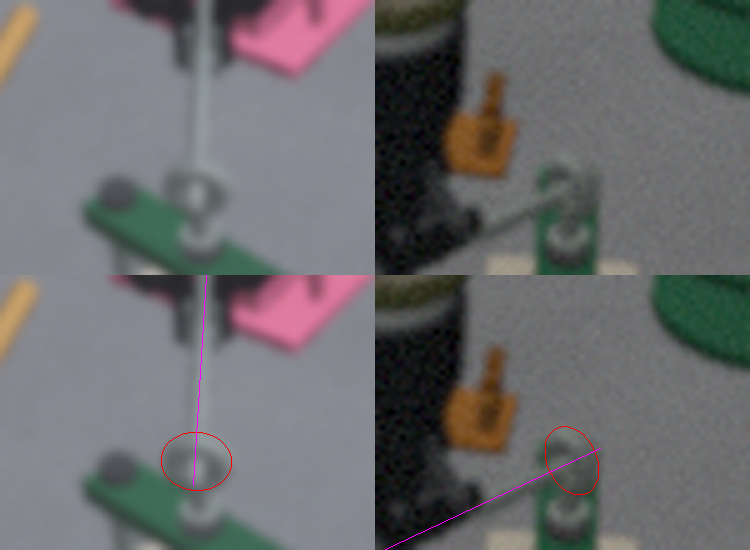

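```bash
python3 -m handwheel '{"translation":[[0.008,0,0],[0,0.05,0],[0,0.05,0],[0,0.05,0],[0,0.05,0]],"spin":[0,0,0,0,0],"claw":[255,255,255,255,255]}'; python3 chk.py 10
```

```text
t: 12.88
ee_pos: [0.4666, -0.1801, 0.1481]
tcp_rot: [0.529, 0.849, -0.0, -0.0]
wrist_force: [1.3, 0.2, -2.4]
finger_gap: 0.0063
t 12.875 tcp [ 0.4666 -0.1801  0.1481] yaw 0.4564 along 0.0992 lat(tool x) 0.0001 dz -0.0001 F [ 1.3  0.2 -2.4] M [-0.048  0.059  0.026] gap 0.0063
```

View pics/chk10.png

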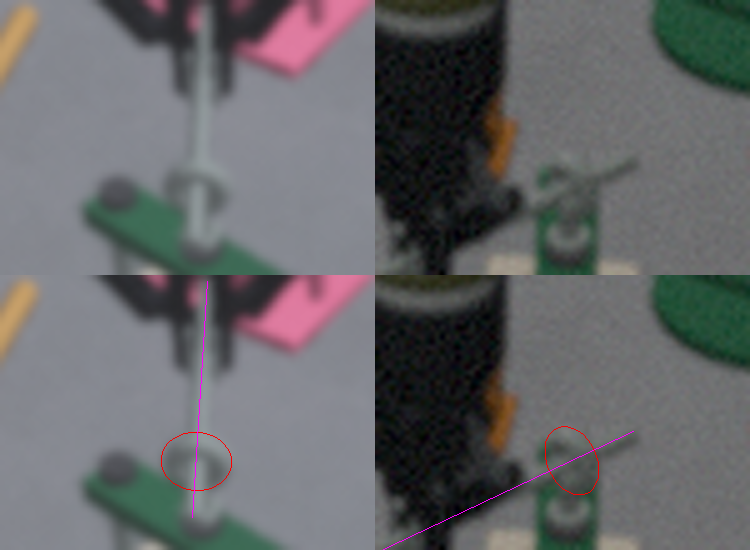

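```bash
cat > mz.py <<'E'
from h import *
e=np.array([.5555,-.1363])
s=r.read_state();R=Ro.from_quat(s['tcp_rot']).as_matrix();p=s['ee_pos'];u=R[:,1];v=e-p[:2]
F=s['wrist_force'];d=-v
print('t',round(s['t'],2),'yaw',np.arctan2(u[1],u[0]).round(4),'along',(v@u[:2]).round(4),'lat',(v@R[:2,0]).round(4),'z',p[2].round(4),'Ft(toolxyz)',(R.T@F).round(2),'M',s['torque'].round(3),'Mz_eye',(s['torque'][2]+d[0]*F[1]-d[1]*F[0]).round(3),'gap',round(s['finger_gap'],4),'tilt',R[:,2].round(3))
E
python3 mz.py
python3 -m handwheel '{"translation":[[0.083,0.004,0],[0.083,0.004,0],[0.083,0.004,0],[0.083,0.004,0],[0,0,0]],"spin":[0.127,0.127,0.127,0.127,0],"claw":[255,255,255,255,255]}' >/dev/null; python3 mz.py
```

```text
t 12.97 yaw 0.457 along 0.0991 lat 0.0 z 0.1481 Ft(toolxyz) [0.53 0.58 1.22] M [ 0.013  0.077 -0.015] Mz_eye -0.067 gap 0.0066 tilt [ 0.  0. -1.]
t 13.6 yaw 0.059 along 0.0997 lat -0.0005 z 0.1483 Ft(toolxyz) [0.1  0.14 1.22] M [0.038 0.104 0.015] Mz_eye 0.005 gap 0.0065 tilt [-0. -0. -1.]
```

```bash

python3 -m handwheel '{"translation":[[0.0416,0.001,0],[0.0416,0.001,0],[0.0416,0.001,0],[0.0416,0.001,0],[0,0,0]],"spin":[0.0637,0.0637,0.0637,0.0637,0],"claw":[255,255,255,255,255]}' >/dev/null; python3 mz.py;python3 -m handwheel '{"translation":[[0.0416,0.001,0],[0.0416,0.001,0],[0.0416,0.001,0],[0,0,0],[0,0,0]],"spin":[0.0637,0.0637,0.0637,0,0],"claw":[255,255,255,255,255]}' >/dev/null; python3 mz.py
```

```text
t 14.22 yaw -0.1404 along 0.0995 lat -0.0 z 0.1483 Ft(toolxyz) [0.53 0.99 0.92] M [0.065 0.044 0.082] Mz_eye 0.029 gap 0.0069 tilt [ 0. -0. -1.]
t 14.85 yaw -0.2911 along 0.0996 lat 0.0001 z 0.1482 Ft(toolxyz) [0.27 0.35 0.81] M [ 0.116 -0.062  0.149] Mz_eye 0.122 gap 0.0067 tilt [ 0. -0. -1.]
```

```bash
cat > mz.py <<'E'
from h import *
e=np.array([.5555,-.1363])
o=[];ts=[]
for i in range(5):
    s=r.read_state();R=Ro.from_quat(s['tcp_rot']).as_matrix();p=s['ee_pos'];u=R[:,1];v=e-p[:2]
    F=s['wrist_force'];d=-v
    o.append(np.r_[np.arctan2(u[1],u[0]),v@u[:2],v@R[:2,0],p[2],R.T@F,s['torque'],s['torque'][2]+d[0]*F[1]-d[1]*F[0],s['finger_gap']])
    if i<4: r.read_camera('side')
m=np.mean(o,0)
print('t',round(s['t'],2),'yaw %.4f along %.4f lat %.4f z %.4f Ft %.2f %.2f %.2f M %.3f %.3f %.3f Mz_eye %.3f +-%.3f gap %.4f'%(*m[:11],np.std(o,0)[10],m[11]))
E
python3 mz.py
python3 -m handwheel '{"translation":[[0.0416,0.001,0],[0.0416,0.001,0],[0,0,0],[0,0,0],[0,0,0]],"spin":[0.0637,0.0637,0,0,0],"claw":[255,255,255,255,255]}' >/dev/null; python3 mz.py
python3 -c "
from ring import *
c=snap('scene','scene11.png');cv2.imwrite('pics/z11.png',cv2.resize(c['color'][145:215,180:270],None,fx=7,fy=7,interpolation=cv2.INTER_CUBIC))"
```

```text
t 15.05 yaw -0.2918 along 0.0996 lat 0.0001 z 0.1482 Ft 0.82 0.67 1.11 M 0.083 -0.081 0.131 Mz_eye 0.050 +-0.082 gap 0.0065
t 15.88 yaw -0.3927 along 0.0997 lat 0.0000 z 0.1482 Ft 0.36 0.93 1.13 M -0.009 -0.138 0.092 Mz_eye 0.056 +-0.028 gap 0.0064
```

View pics/z11.png

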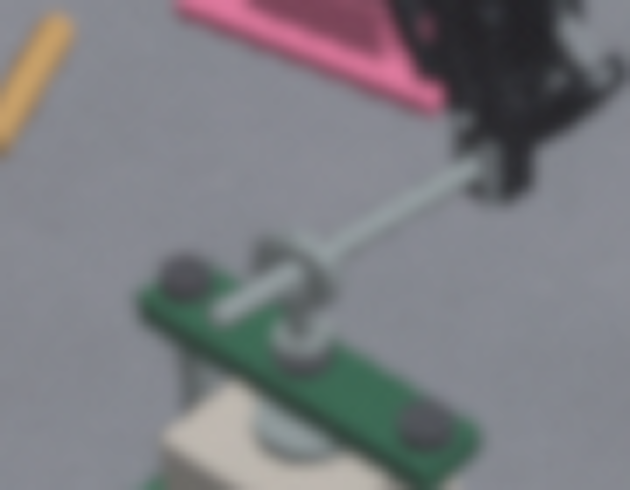

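```bash

for i in 1; do python3 -m handwheel '{"translation":[[0.029,0.001,0],[0.029,0.001,0],[0,0,0],[0,0,0],[0,0,0]],"spin":[0.0446,0.0446,0,0,0],"claw":[255,255,255,255,255]}' >/dev/null; python3 mz.py; done
python3 -m handwheel '{"translation":[[0.029,0.001,0],[0.029,0.001,0],[0,0,0],[0,0,0],[0,0,0]],"spin":[0.0446,0.0446,0,0,0],"claw":[255,255,255,255,255]}' >/dev/null; python3 mz.py
```

```text
t 16.75 yaw -0.4628 along 0.0996 lat 0.0000 z 0.1482 Ft 0.11 0.95 1.42 M -0.002 -0.073 0.081 Mz_eye 0.070 +-0.046 gap 0.0066
t 17.57 yaw -0.5329 along 0.0995 lat 0.0000 z 0.1482 Ft 0.79 -0.13 1.11 M 0.075 -0.022 0.100 Mz_eye 0.021 +-0.049 gap 0.0065
```

```bash

python3 -m handwheel '{"translation":[[0.029,0.001,0],[0.029,0.001,0],[0,0,0],[0,0,0],[0,0,0]],"spin":[0.0446,0.0446,0,0,0],"claw":[255,255,255,255,255]}' >/dev/null; python3 mz.py
```

```text
t 18.4 yaw -0.6029 along 0.0994 lat 0.0000 z 0.1482 Ft 0.61 -0.73 1.17 M 0.141 0.081 0.103 Mz_eye 0.042 +-0.061 gap 0.0064
```

```bash

python3 -m handwheel '{"translation":[[0.029,0.001,0],[0.029,0.001,0],[0,0,0],[0,0,0],[0,0,0]],"spin":[0.0446,0.0446,0,0,0],"claw":[255,255,255,255,255]}' >/dev/null; python3 mz.py
```

```text
t 19.23 yaw -0.6730 along 0.0993 lat 0.0000 z 0.1482 Ft 0.36 -1.39 1.15 M 0.222 0.168 0.104 Mz_eye 0.068 +-0.042 gap 0.0065
```

```bash

python3 -m handwheel '{"translation":[[0.029,0.001,0],[0.029,0.001,0],[0,0,0],[0,0,0],[0,0,0]],"spin":[0.0446,0.0446,0,0,0],"claw":[255,255,255,255,255]}' >/dev/null; python3 mz.py
```

```text
t 20.05 yaw -0.7430 along 0.0992 lat 0.0000 z 0.1482 Ft 0.63 -2.34 1.05 M 0.325 0.209 0.083 Mz_eye 0.021 +-0.073 gap 0.0065
```

```bash

python3 -m handwheel '{"translation":[[0.029,-0.002,0],[0.029,-0.002,0],[0,0,0],[0,0,0],[0,0,0]],"spin":[0.0446,0.0446,0,0,0],"claw":[255,255,255,255,255]}' >/dev/null; python3 mz.py
```

```text
t 20.88 yaw -0.8131 along 0.0996 lat 0.0000 z 0.1483 Ft 0.31 0.34 1.61 M 0.034 -0.080 0.111 Mz_eye 0.080 +-0.016 gap 0.0065
```

```bash

python3 -m handwheel '{"translation":[[0.029,0,0],[0.029,0,0],[0,0,0],[0,0,0],[0,0,0]],"spin":[0.0446,0.0446,0,0,0],"claw":[255,255,255,255,255]}' >/dev/null; python3 mz.py
```

```text
t 21.7 yaw -0.8831 along 0.0998 lat 0.0000 z 0.1483 Ft 0.49 1.86 1.48 M -0.127 -0.214 0.106 Mz_eye 0.057 +-0.032 gap 0.0065
```

```bash

python3 -m handwheel '{"translation":[[0.029,0,0],[0.029,0,0],[0,0,0],[0,0,0],[0,0,0]],"spin":[0.0446,0.0446,0,0,0],"claw":[255,255,255,255,255]}' >/dev/null; python3 mz.py; python3 -c "
from ring import *
c=snap('scene','scene12.png');cv2.imwrite('pics/z12.png',cv2.resize(c['color'][145:215,180:270],None,fx=7,fy=7,interpolation=cv2.INTER_CUBIC))"
```

```text
t 22.52 yaw -0.9532 along 0.0999 lat 0.0001 z 0.1482 Ft 1.49 2.61 1.44 M -0.248 -0.295 0.130 Mz_eye -0.019 +-0.032 gap 0.0065
```

View pics/z12.png

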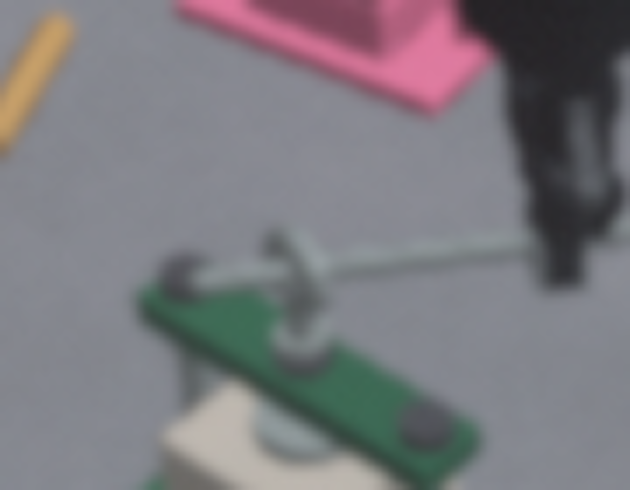

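```bash

python3 -m handwheel '{"translation":[[0.021,0.003,0],[0.021,0.001,0],[0,0,0],[0,0,0],[0,0,0]],"spin":[0.032,0.032,0,0,0],"claw":[255,255,255,255,255]}' >/dev/null; python3 mz.py
```

```text
t 23.4 yaw -1.0036 along 0.0997 lat 0.0001 z 0.1482 Ft 0.12 1.37 1.07 M -0.094 -0.050 0.132 Mz_eye 0.120 +-0.042 gap 0.0065
```

```bash

python3 -m handwheel '{"translation":[[0.021,0.001,0],[0.021,0.001,0],[0,0,0],[0,0,0],[0,0,0]],"spin":[0.032,0.032,0,0,0],"claw":[255,255,255,255,255]}' >/dev/null; python3 mz.py
```

```text
t 24.23 yaw -1.0539 along 0.0995 lat 0.0000 z 0.1482 Ft -0.77 -0.72 1.34 M -0.003 0.202 0.098 Mz_eye 0.175 +-0.059 gap 0.0065
```

```bash

python3 -m handwheel '{"translation":[[0.021,0.001,0],[0.021,0.001,0],[0,0,0],[0,0,0],[0,0,0]],"spin":[0.032,0.032,0,0,0],"claw":[255,255,255,255,255]}' >/dev/null; python3 mz.py
```

```text
t 25.05 yaw -1.1041 along 0.0993 lat -0.0000 z 0.1482 Ft -1.68 -1.32 0.84 M 0.164 0.336 0.153 Mz_eye 0.320 +-0.008 gap 0.0065
```

```bash

python3 -m handwheel '{"translation":[[0.021,0.001,0],[0.021,0.001,0],[0,0,0],[0,0,0],[0,0,0]],"spin":[0.032,0.032,0,0,0],"claw":[255,255,255,255,255]}' >/dev/null; python3 mz.py; python3 mz.py
```

```text
t 25.88 yaw -1.1544 along 0.0991 lat -0.0001 z 0.1482 Ft -1.82 -3.25 1.06 M 0.364 0.503 0.132 Mz_eye 0.313 +-0.028 gap 0.0066
t 26.07 yaw -1.1544 along 0.0991 lat -0.0001 z 0.1482 Ft -2.09 -3.52 1.29 M 0.378 0.478 0.132 Mz_eye 0.340 +-0.054 gap 0.0066
```

```bash

python3 -m handwheel '{"translation":[[0.025,-0.004,0],[0,0,0],[0,0,0],[0,0,0],[0,0,0]],"spin":[0.038,0,0,0,0],"claw":[255,255,255,255,255]}' >/dev/null; python3 mz.py; python3 mz.py
```

```text
t 26.9 yaw -1.1843 along 0.0994 lat -0.0001 z 0.1482 Ft -2.84 0.19 1.34 M -0.130 0.371 0.085 Mz_eye 0.367 +-0.042 gap 0.0064
t 27.1 yaw -1.1843 along 0.0995 lat -0.0002 z 0.1482 Ft -2.73 0.77 1.29 M -0.197 0.349 0.088 Mz_eye 0.360 +-0.061 gap 0.0066
```

```bash

python3 -m handwheel '{"translation":[[-0.083,0.004,0],[-0.083,0.004,0],[-0.083,0.004,0],[-0.083,0.004,0],[0,0,0]],"spin":[-0.127,-0.127,-0.127,-0.127,0],"claw":[255,255,255,255,255]}' >/dev/null; python3 mz.py; python3 chk.py 13 -0.7
```

```text
t 27.93 yaw -0.7872 along 0.0994 lat -0.0001 z 0.1484 Ft 0.07 0.05 1.37 M 0.046 0.043 0.000 Mz_eye -0.007 +-0.057 gap 0.0066
t 27.925 tcp [ 0.4854 -0.0656  0.1483] yaw -0.7865 along 0.0995 lat(tool x) -0.0003 dz -0.0003 F [ 0.5 -0.2 -1.5] M [ 0.105  0.009 -0.022] gap 0.0065
```

View pics/chk13.png

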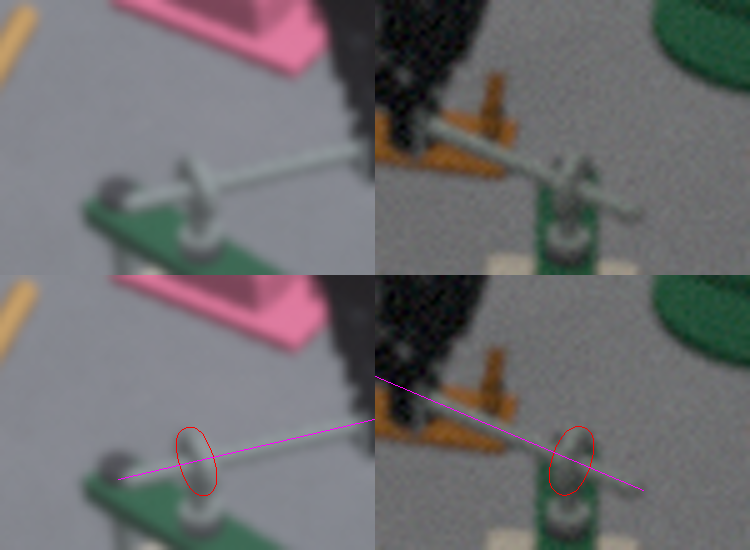

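```bash

python3 -m handwheel '{"translation":[[0,-0.1,0],[0,-0.1,0],[0,-0.1,0],[0,-0.1,0],[0,0,0]],"spin":[0,0,0,0,0],"claw":[255,255,255,255,255]}' ; python3 mz.py
python3 -m handwheel '{"translation":[[0,-0.1,0],[0,-0.15,0],[0,0,0],[0,0,0],[0,0,0]],"spin":[0,0,0,0,0],"claw":[255,255,255,255,255]}' ; python3 mz.py; python3 chk.py 14 -0.7
```

```text
t: 28.65
ee_pos: [0.4506, -0.0314, 0.1484]
tcp_rot: [0.924, 0.383, 0.0, 0.0]
wrist_force: [-0.6, -0.1, -1.2]
finger_gap: 0.0066
t 28.85 yaw -0.7851 along 0.1476 lat -0.0001 z 0.1483 Ft -0.23 -0.25 1.39 M 0.029 0.055 -0.010 Mz_eye 0.025 +-0.071 gap 0.0064
t: 29.48
ee_pos: [0.4301, -0.0109, 0.1482]
tcp_rot: [0.924, 0.383, 0.0, 0.0]
wrist_force: [-0.5, -0.0, -0.7]
finger_gap: 0.0063
t 29.68 yaw -0.7856 along 0.1774 lat 0.0001 z 0.1482 Ft 0.11 0.26 1.49 M 0.051 0.050 -0.007 Mz_eye -0.027 +-0.086 gap 0.0066
t 29.675 tcp [ 0.43   -0.0109  0.1481] yaw -0.7856 along 0.1775 lat(tool x) 0.0001 dz -0.0001 F [ 0.3 -0.5 -1.3] M [0.067 0.091 0.044] gap 0.0065
```

View pics/chk14.png

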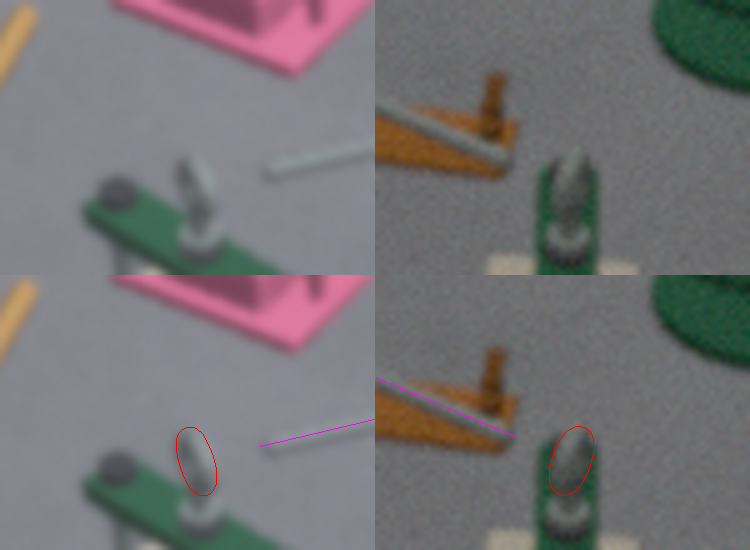

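```bash

python3 -m handwheel '{"translation":[[0,0,0],[0,0,0],[0,0,0],[0.347,-0.05,0],[0.347,-0.05,0]],"spin":[-0.178,-0.178,-0.178,0,0],"claw":[255,255,255,255,255]}' >/dev/null
python3 -m handwheel '{"translation":[[0.347,-0.05,0],[0.347,-0.05,0],[0,0,0],[0,0,0],[0,0,0]],"spin":[0,0,0,0,0],"claw":[255,255,255,255,255]}'; cat > rt.py <<'E'
from h import *
s=r.read_state();R=Ro.from_quat(s['tcp_rot']).as_matrix();p=s['ee_pos']
t=np.array([.4670,.1531,.0253]); print(s['t'],p,'yaw',np.arctan2(R[1,1],R[0,1]),'tool delta shares',(R.T@(t-p)/.12).round(3),s['wrist_force'].round(1),s['finger_gap'])
E
python3 rt.py; python3 -c "
from h import *
snap('wrist','wrist15.png')"
```

```text
t: 31.02
ee_pos: [0.467, 0.1525, 0.1482]
tcp_rot: [0.824, 0.566, -0.0, 0.0]
wrist_force: [-0.5, -1.3, -1.5]
finger_gap: 0.0064
31.025 [0.46703239 0.15254076 0.14821616] yaw -0.3671360268765245 tool delta shares [ 0.004 -0.002  1.024] [-0.5 -1.3 -1.5] 0.006435512455230591
```

View pics/wrist15.png

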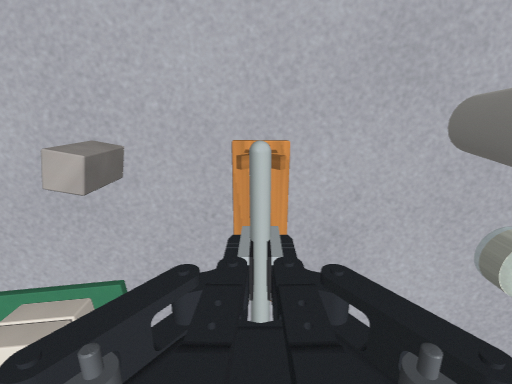

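Bar tail at (260,145) is still where it was after picking up; the rest is centred beneath it. Lower it into the notches.

```bash

python3 -m handwheel '{"translation":[[0.004,-0.002,0.3],[0,0,0.3],[0,0,0.2],[0,0,0.1],[0,0,0]],"spin":[0,0,0,0,0],"claw":[255,255,255,255,255]}' >/dev/null; python3 rt.py
python3 -m handwheel '{"translation":[[0,0,0.04],[0,0,0.04],[0,0,0.04],[0,0,0],[0,0,0]],"spin":[0,0,0,0,0],"claw":[255,255,255,255,255]}' >/dev/null; python3 rt.py
python3 -c "
from h import *
c=snap('side','side16.png');cv2.imwrite('pics/z16.png',cv2.resize(c['color'][100:220,180:310],None,fx=5,fy=5,interpolation=cv2.INTER_CUBIC))"
```

```text
31.7 [0.46700844 0.15362374 0.04012056] yaw -0.36644140950524795 tool delta shares [-0.004  0.002  0.124] [ 0.6 -0.3 -1.9] 0.006489086783167056
32.325 [0.46715053 0.15389832 0.02586887] yaw -0.3660179533130271 tool delta shares [-0.007  0.001  0.005] [-0.6 -1.7 -0.7] 0.006516507977346267
```

View pics/z16.png

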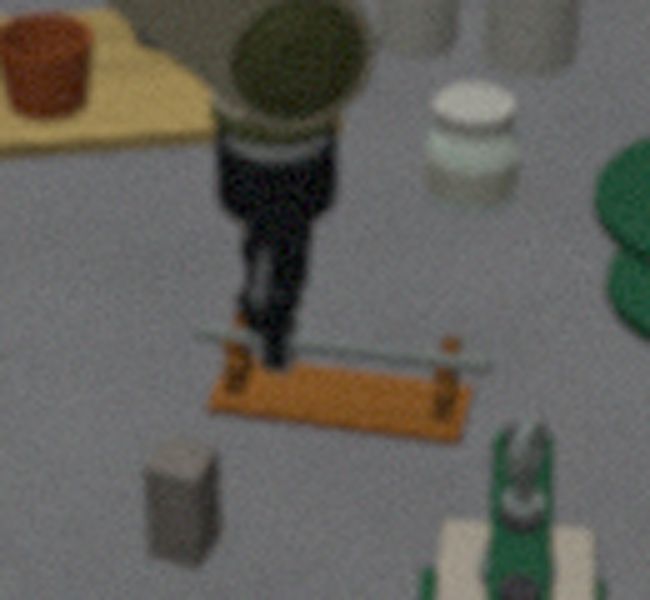

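```bash

python3 -m handwheel '{"translation":[[-0.004,0,0.01],[0,0,0],[0,0,0],[0,0,0],[0,0,0]],"spin":[0,0,0,0,0],"claw":[255,255,255,255,255]}' 20 >/dev/null; python3 rt.py
python3 -m handwheel '{"translation":[[0,0,0],[0,0,0],[0,0,0],[0,0,0],[0,0,0]],"spin":[0,0,0,0,0],"claw":[210,180,120,0,0]}'
python3 -m handwheel '{"translation":[[0,0,0],[0,0,0],[0,0,-0.2],[0,0,-0.4],[0,0,-0.4]],"spin":[0,0,0,0,0],"claw":[0,0,0,0,0]}' 
python3 -m handwheel '{"translation":[[0,0,-0.4],[0,0,-0.2],[0,0,0],[0,0,0],[0,0,0]],"spin":[0,0,0,0,0],"claw":[0,0,0,0,0]}' 
python3 - <<'E'
from h import *
c=snap('wrist','wrist17.png');c=snap('side','side17.png');c=snap('scene','scene17.png')
E
```

```text
33.0 [0.46712076 0.15336589 0.02515514] yaw -0.36555009677219996 tool delta shares [-0.002 -0.    -0.001] [-1.6 -3.   6. ] 0.006261770718803464
t: 33.62
ee_pos: [0.4669, 0.1535, 0.0246]
tcp_rot: [0.824, 0.567, 0.0, -0.0]
wrist_force: [-0.4, -0.1, -0.2]
finger_gap: 0.078
t: 34.25
ee_pos: [0.4666, 0.1534, 0.1459]
tcp_rot: [0.824, 0.567, -0.0, -0.0]
wrist_force: [0.5, 0.3, -0.3]
finger_gap: 0.0855
t: 34.88
ee_pos: [0.4664, 0.1534, 0.2153]
tcp_rot: [0.824, 0.567, -0.001, -0.001]
wrist_force: [-0.0, -0.5, 0.0]
finger_gap: 0.0852
```

View pics/wrist17.png

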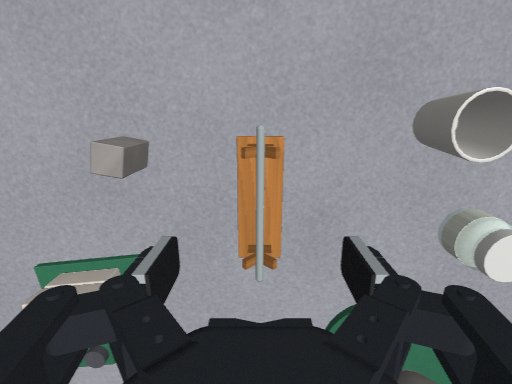

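View pics/scene17.png

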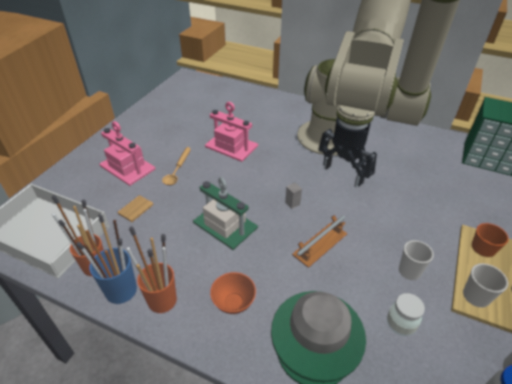

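```bash
python3 - <<'E'
from h import *
c=load('wrist17.png'); a,b=ray(c,(260.5,127),.043),ray(c,(259.6,281),.043)
print((a+b)/2,np.linalg.norm(a-b),np.arctan2(*(b-a)[[1,0]]), 'ref .5061 .1378 -.3703')
s=r.read_state();print(s['t'],s['wrist_force'])
r.close_job()
E
```

```text
[0.50673029 0.13746614 0.043     ] 0.19653763216159215 -0.3706880044342902 ref .5061 .1378 -.3703
35.025 [-1.021101   -0.83027671  0.57877022]
the job is handed in; nothing more can be done
```

The press is closed, the bar is back in its rest, and the job was handed in at about 35 s of the 72 s allowed.

**Insertion:** The bar went through the loop from the robot's side. It only rubbed lightly on the way in, and a 1 mm sideways correction cleared that.

**Tightening:** I turned the eye clockwise with the bar only. It ran loose at about 0.05 N m. The torque began to climb at a bar yaw of about -1.0 to -1.05 rad, and I stopped at -1.18 rad, with about 0.36 N m on the screw.
- From the torque, the nip is about 0.12 rad (7°) past firm.
- From the yaw, it is about 0.13 to 0.18 rad (7 to 10°).
- The torque readings scatter by a few hundredths of a N m, so the nip is only known to a few degrees. All of these values lie well inside the 3° to 17° limits.

**Last checks:**
- **Bar:** it lies in both notches, within about 1 mm and 0.001 rad of where it started.
- **Surroundings:** the pots and tools look unmoved in the pictures.
- **Robot:** it stands clear above the rest with the gripper open.

**What disagreed:** The fingertips were about level with the reported TCP, not 22 mm ahead of it. Because of that, my first grasp closed on top of the bar and pressed on it with about 19 N. I lifted off, grasped about 20 mm lower and used that height offset from then on.

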